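# Slide the sanding block between the posts into its dock

### The job

Put the brown cork sanding block away in its dock without picking it up or lifting it: with the fingertips, push it along the table, end first, between the two steel posts and on until it is wholly past them and its leading end rests square against the wooden back rail. Leave the white glue bottle, the little blue-capped bottle and the black tape roll where they are.

Things in the scene. Friction and masses are not known exactly. Their poses are not given: they have to be found in the camera images.
- sanding_block: Brown cork sanding block, flat and loose on the table, 58 mm (its x) by 98 mm (its y, the long way) by 28 mm high, 55 to 115 g, slides at 2 N or less. Origin: centre of its underside. Its two ends are alike; either may lead. It starts short of the dock's mouth, up to 25 mm off its middle line, its long side up to 0.35 rad from it.
- dock: Storage dock fixed to the table: flat blue sheet under 1 mm thick (no step), two upright steel posts at its mouth, wooden rail across its back, sides open. Origin: midway between the posts, at table height. +x: the push direction, from posts to rail; y: across the mouth; z up. Posts at x = 0, y = +-41 mm, 64 mm free between them. With the block home its origin is at x = 73 mm, y = 0.
- post_left (a point): Middle of the top of the round steel post on the dock's +y side; 18 mm in diameter, 45 mm high.
- post_right (a point): Middle of the top of the round steel post on the dock's -y side; 18 mm in diameter, 45 mm high.
- rail_face (a point): Middle of the front face of the wooden back rail, 12 mm above the table, 122 mm past the posts' centre line; the rail is 112 mm long, 18 mm thick, 24 mm high. A block resting against it has its trailing end 15 mm past the backs of the posts.
- glue_bottle: White glue bottle with a red nozzle cap, 45 mm in diameter, 138 mm high, loose, standing beside the dock on its -y side; origin at the centre of its underside. To be left alone.
- cyano_bottle: Little white bottle with a blue label and cap, 27 mm in diameter, 69 mm high, loose, standing beside the dock on its +y side; origin at the centre of its underside. To be left alone.
- tape_roll_1: Black tape roll lying flat, 64 mm in diameter, 18 mm high, loose, on the dock's -y side, short of the posts; origin at the centre of its underside. To be left alone.
Not all that is in view belongs to the job. Several things look just like the sanding_block: the one meant starts nearest to the robot's base. Several things have the shape of the dock; the one meant has the colours described above.

How it is judged (in metres and radians):
On the way:
1. the block is passing between the two posts, its middle level with them, end first (x of sanding_block in the frame of dock between -0.03 and 0.03 m and y of sanding_block in the frame of dock between -0.008 and 0.008 m and angle between the y axis of sanding_block and the x axis of dock, either way round below 0.2 rad), for 0.05 s.
At the end, for the whole second after the job is handed in: The block lies flat and at rest on the table inside the dock, its leading end within 6 mm of touching the back rail, square to it within 0.1 rad and within 20 mm of the dock's middle line (x of sanding_block in the frame of dock between 0.067 and 0.079 m and y of sanding_block in the frame of dock between -0.02 and 0.02 m and angle between the y axis of sanding_block and the x axis of dock, either way round below 0.1 rad and height (world z) of sanding_block below 0.004 m and angle between sanding_block's own z axis and vertical below 0.05 rad and linear speed of sanding_block below 0.01 m/s).
It fails at once if the sanding block is lifted more than 8 mm or tipped (height (world z) of sanding_block above 0.008 m or angle between sanding_block's own z axis and vertical above 0.25 rad).
It fails at once if the glue bottle is moved by more than 10 mm or tipped (distance of glue_bottle from where it was at the start of the episode above 0.01 m or angle between glue_bottle's own z axis and vertical above 0.25 rad).
It fails at once if the blue-capped bottle is moved by more than 10 mm or tipped (distance of cyano_bottle from where it was at the start of the episode above 0.01 m or angle between cyano_bottle's own z axis and vertical above 0.25 rad).
It fails at once if the tape roll is moved by more than 10 mm (distance of tape_roll_1 from where it was at the start of the episode above 0.01 m).
It also fails if it takes over 64 s, if anything falls off the work surface, if the arm or the gripper's body presses on something with over 40 N, if the wrist force passes 120 N, or if a joint passes its speed limit or range.

### The arm

A 6-joint arm with a two-finger parallel gripper is mounted at the origin on a cart in front of the work surface, level with it; the furniture and walls round the work are solid. World frame = base frame: x ahead of the robot, y to its left, z up, the work surface at z = 0. Lengths are in mm, angles in rad, forces in N, time in s.
With the tool pointing down it reaches from about 375 to 975 mm from the base axis. Payload 3.8 kg.
Tool frame: the origin (TCP) lies between the finger pads; the fingertips stand 17 mm ahead of it and the grasp point (between the pads) lies 2 mm behind it; z points along the fingers, y is the direction in which the jaws open and shut (so a half turn about z gives the same grasp; the last joint's range is limited). The gripper opens to 88 mm and grips with 3 to 60 N. Pads are 18 mm wide; open, the fingers measure 123 mm over their backs; the gripper's body (75 mm by 187 mm) begins 45 mm behind the grasp point.
Start: joints at [1.288, 0.264, 1.604, -0, 1.274, -0.037], TCP at [164.247, 654.707, 255.706] pointing down, gripper open.
Joint ranges: [-2.63, 2.63], [-0.94, 2.18], [0.31, 2.57], [-1.31, 4.45], [0, 2.66], [-2.55, 2.55]. Speed limits (rad/s): [2.57, 2.57, 3.14, 3.14, 3.14, 3.14].

### API

Orientations are given as a rotation vector (axis times angle).
In Python, from workcell import r, eyes, nets gives the robot as it stands.
- The arm moves only by the shell command python3 -m handwheel 'ROWS' [FORCE]. ROWS is JSON, a list of rows, each an object of numbers: "claw": the finger opening in mm, from 0 to 88.1; "dx", "dy", "dz": the shift along the world's x, y, z in mm; "ax", "ay", "az": the turn, a rotation vector about the world's x, y, z in degrees. A call has 1 to 8 rows; each row shifts and turns the commanded pose from where the row before left it; what a row does not reach is not made up. A row lasts 1/12 s, in which the tool goes at most 41.7 mm and 7.16 degrees, less where a joint would pass 70% of its speed; a pose out of reach is approached as far as the arm can. A call with a gripper value outside its range is refused whole. The fingers move at their own pace and stop on an object; FORCE is the grip in N (left out, the last holds). Time passes only in rows, so rows that do not move let the fingers close. It gives the time, the measured TCP pose, the force and the opening at its end, in the units of the state.
- r.get_state(): the state, without advancing time (a new reading comes with each control period).
- eyes.capture(name): name is "scene" or "top" or "wrist"; returns a dict with "pixels" (480x640x3 uint8, red, green, blue), "mtx" (3x3 intrinsics, pixels), "extrinsics" (4x4, takes a point from world to camera coordinates). Camera axes: x right, y down, z forward; pixel columns grow to the right and rows downward; lengths in mm; the calibration is good to about 2 mm. A picture is of the moment at which its call begins. There is no depth.
- r.sign_off(): hands the job in, once; it reports no verdict.
Trained networks look in the newest picture that a camera, given by its name, has taken for a name from the list of things; names that differ only in an ending like _2 or _b are one class to them, and where a whole thing is asked for, a point or a joint stands for the part that bears it (a point fixed in the world has none). Each returns a list of dicts, best first, with "p" (0 to 1); they miss things now and then, are a little off and sometimes report something else, mostly with a low value. They report only what shows in the picture. A call takes as long as a camera call. They do not tell look-alikes from the thing itself.
- nets.boxes_of(label, camera): "at" ([column, row] in pixels, amid what is visible of it).
The state is a dict: "time": time; "qpos": joint angles; "joint_velocities": joint speeds; "joint_torque": joint torques, N m; "eef_pos": TCP position; "eef_rot": TCP orientation; "wrist_force": force on the tool from outside, world axes, zero at the start; "ft_torque": the same for the moment, N m; "grip_width": finger opening in mm.
Only numpy, scipy, OpenCV 4.12 (cv2) and the standard library are available. Lean on these libraries where they do the work, as an engineer would, in place of code of your own. Each camera call takes 0.05 s, during which the arm holds its last target.

## Working session

There is one attempt and no reset: what is moved stays moved. The work goes in short steps, Python scripts to look and compute and a shell command to move; the robot and the scene stay as the last step left them, time stands still between calls to the robot, and variables do not carry over. Pictures are saved under pics/ and viewed, and the job is handed in when it is done.

```bash
mkdir -p pics; ls; python3 - <<'E'
from workcell import r, eyes, nets
import cv2
for n in ("scene","top","wrist"):
    c=eyes.capture(n); cv2.imwrite(f"pics/{n}0.png",c["pixels"][:,:,::-1])
    print(n,c["mtx"].tolist(),c["extrinsics"].round(4).tolist() if hasattr(c["extrinsics"],'round') else c["extrinsics"])
    for l in ("sanding_block","dock","post_left","post_right","rail_face","glue_bottle","cyano_bottle","tape_roll_1"):
        try: print(l,[(round(d["p"],2),[round(v) for v in d["at"]]) for d in nets.boxes_of(l,n)])
        except Exception as e: print(l,e)
print(r.get_state())
E
```

```text
pics
scene [[484.2923474091301, 0.0, 321.86934454494883], [0.0, 484.2923474091301, 244.39937223286734], [0.0, 0.0, 1.0]] [[-0.9273, -0.3738, -0.0199, 543.5181], [-0.2431, 0.6418, -0.7273, 171.0986], [0.2847, -0.6696, -0.686, 841.4336], [0.0, 0.0, 0.0, 1.0]]
sanding_block [(0.68, [287, 239]), (0.67, [344, 279])]
dock [(0.89, [303, 364]), (0.85, [400, 224])]
post_left [(0.93, [302, 363]), (0.83, [402, 223])]
post_right [(0.89, [402, 225]), (0.62, [298, 367])]
rail_face [(0.67, [298, 364]), (0.61, [403, 224])]
glue_bottle [(0.73, [224, 336])]
cyano_bottle [(0.77, [361, 379])]
tape_roll_1 [(0.63, [246, 289]), (0.4, [222, 331])]
top [[513.2511353634322, 0.0, 304.25247294948014], [0.0, 513.2511353634322, 240.53201023261852], [0.0, 0.0, 1.0]] [[0.007, -0.9999, -0.0128, 45.6263], [-0.9978, -0.0062, -0.066, 568.1171], [0.0659, 0.0132, -0.9977, 1154.1032], [0.0, 0.0, 0.0, 1.0]]
sanding_block [(0.75, [332, 195]), (0.55, [309, 261])]
dock [(0.77, [397, 286])]
post_left [(0.97, [397, 287]), (0.78, [220, 257]), (0.57, [305, 261])]
post_right [(0.74, [220, 256]), (0.71, [395, 291])]
rail_face [(0.7
[... 514 characters left out ...]

{'time': 1.35, 'qpos': array([ 1.28810372e+00,  2.63880649e-01,  1.60400743e+00,  1.91063370e-05,
        1.27371530e+00, -3.68734316e-02]), 'joint_velocities': array([-2.30353653e-04, -4.98382422e-04,  4.72367859e-04,  8.12091140e-05,
        4.94895876e-04, -8.72838220e-04]), 'joint_torque': array([-6.33066702e-04, -5.02046371e+01, -3.57241416e+01,  7.27249961e-02,
        1.86932244e-02, -1.99155090e-05]), 'eef_pos': array([164.23680947, 654.70079057, 255.71475595]), 'eef_rot': array([-3.85166689e-01, -3.11787219e+00,  1.20554125e-05]), 'wrist_force': array([0.67439028, 0.37587769, 0.09404493]), 'ft_torque': array([ 0.00591986, -0.07371917,  0.03112256]), 'grip_width': 87.93558151626056}
```

View pics/scene0.png

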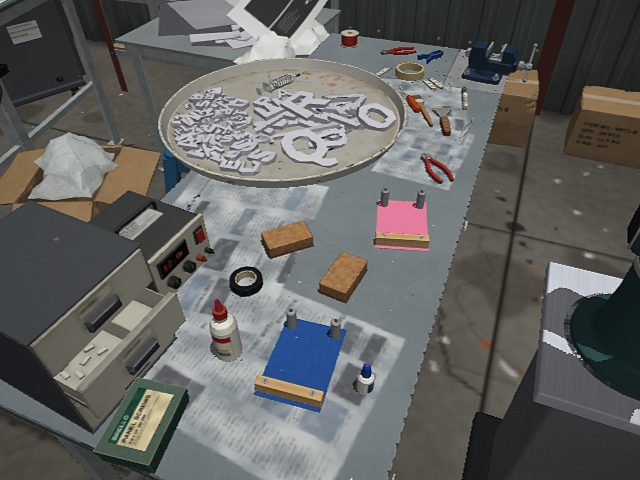

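View pics/top0.png

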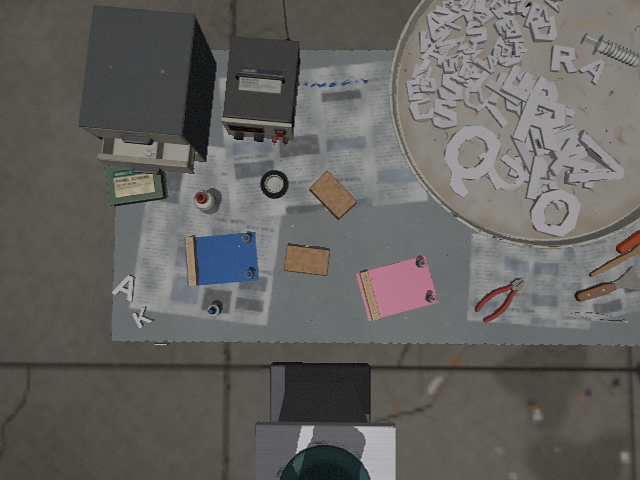

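```bash
cat > h.py <<'E'
import numpy as np, cv2
from workcell import r, eyes, nets
def ray(c,px,z):
    K=np.array(c["mtx"]);E=np.array(c["extrinsics"]);R=E[:3,:3];t=E[:3,3]
    d=R.T@np.linalg.solve(K,[px[0],px[1],1.]);o=-R.T@t
    return (o+d*(z-o[2])/d[2])[:2]
def proj(c,P):
    K=np.array(c["mtx"]);E=np.array(c["extrinsics"])
    q=K@(E[:3,:3]@np.array(P,float)+E[:3,3]);return q[:2]/q[2]
def rectify(c,z,x0,x1,y0,y1,s=3):
    # image: columns = -y world (y1 at left), rows = -x world (x1 at top), s px/mm
    W=[(x1,y1),(x1,y0),(x0,y0),(x0,y1)]
    src=np.float32([proj(c,(*w,z)) for w in W])
    w,h=int((y1-y0)*s),int((x1-x0)*s)
    M=cv2.getPerspectiveTransform(src,np.float32([(0,0),(w,0),(w,h),(0,h)]))
    return cv2.warpPerspective(c["pixels"],M,(w,h),flags=cv2.INTER_CUBIC)
E
python3 - <<'E'
from h import *
for n in ("top","scene"):
    c=eyes.capture(n)
    for l,z in (("sanding_block",20),("dock",0),("glue_bottle",60),("cyano_bottle",35),("tape_roll_1",15)):
        print(n,l,[(round(d["p"],2),ray(c,d["at"],z).round()) for d in nets.boxes_of(l,n)])
    for z in (0,28,45):
        im=rectify(c,z,330,590,-40,310,2)
        cv2.imwrite(f"pics/{n}_r{z}.png",im[:,:,::-1])
E
```

```text
top sanding_block [(0.77, array([675., -16.])), (0.64, array([521.,  41.])), (0.26, array([695., 136.]))]
top dock [(0.95, array([ 459., -171.])), (0.76, array([519., 242.]))]
top glue_bottle [(0.85, array([652., 265.]))]
top cyano_bottle [(0.68, array([416., 240.]))]
top tape_roll_1 [(0.78, array([702., 141.]))]
scene sanding_block [(0.69, array([671., -12.])), (0.67, array([529.,  50.]))]
scene dock [(0.69, array([ 459., -163.])), (0.67, array([522., 244.])), (0.62, array([681., 242.]))]
scene glue_bottle [(0.93, array([653., 273.]))]
scene cyano_bottle [(0.69, array([411., 257.]))]
scene tape_roll_1 [(0.84, array([691., 140.]))]
```

View pics/top_r28.png

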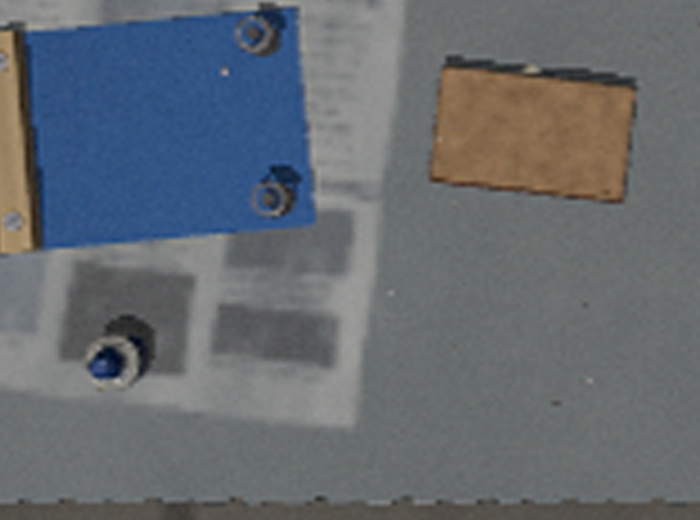

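View pics/scene_r28.png

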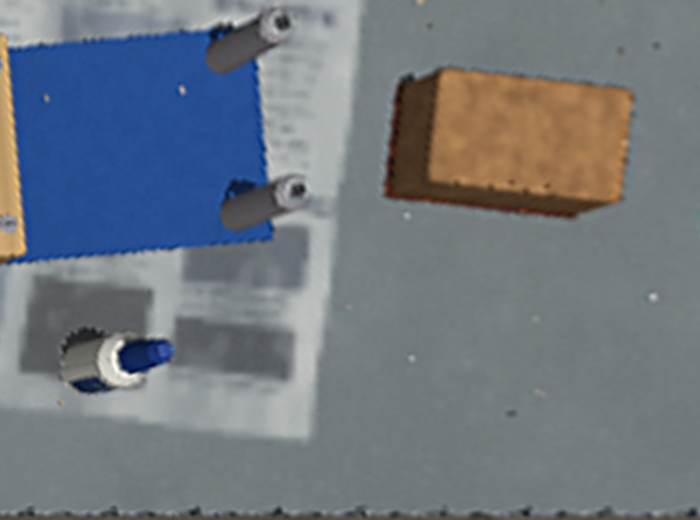

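View pics/top_r45.png

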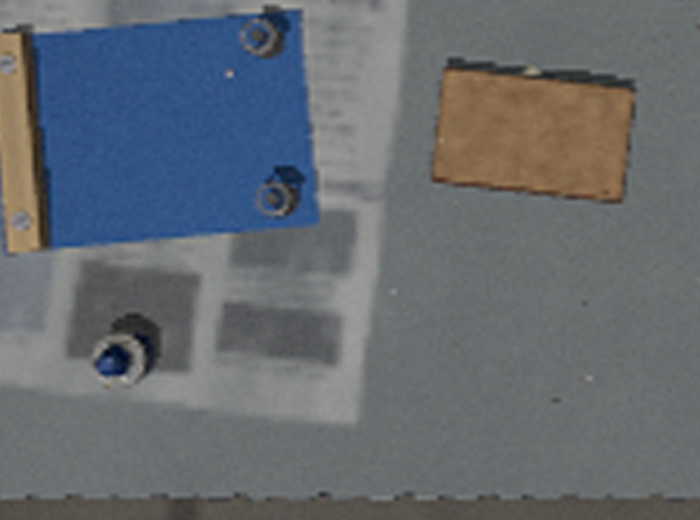

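View pics/scene_r45.png

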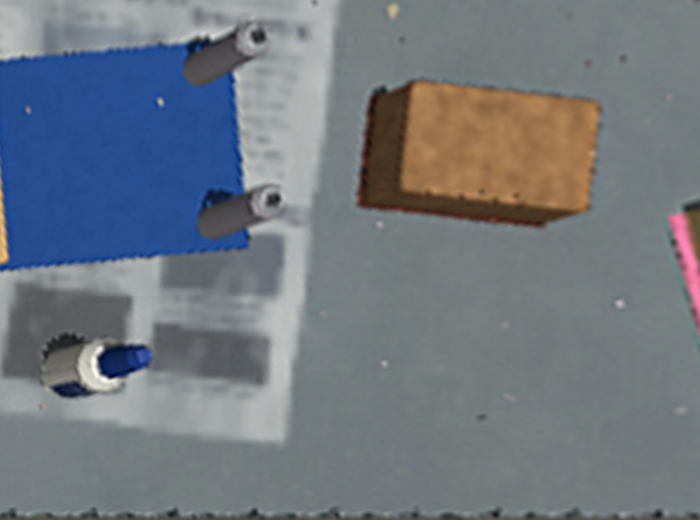

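```bash
cat >> h.py <<'E'
def toW(p,s,x1=590,y1=310): return np.array([x1-p[1]/s,y1-p[0]/s])
def blue(c,s=3):
    im=rectify(c,0.5,330,620,60,380,s); hsv=cv2.cvtColor(im,cv2.COLOR_RGB2HSV)
    m=cv2.inRange(hsv,(100,150,60),(125,255,255)); m=cv2.morphologyEx(m,cv2.MORPH_CLOSE,np.ones((9,9)))
    cs,_=cv2.findContours(m,cv2.RETR_EXTERNAL,cv2.CHAIN_APPROX_NONE); k=max(cs,key=cv2.contourArea)
    ap=cv2.approxPolyDP(cv2.convexHull(k),12,True)[:,0]
    b=cv2.boxPoints(cv2.minAreaRect(k))
    return [toW(p,s,620,380).round(1).tolist() for p in ap],[toW(p,s,620,380).round(1).tolist() for p in b]
def cork(c,x0,x1,y0,y1,s=3,lo=(5,90,95),hi=(20,200,255)):
    im=rectify(c,28,x0,x1,y0,y1,s); hsv=cv2.cvtColor(im,cv2.COLOR_RGB2HSV)
    m=cv2.inRange(hsv,lo,hi); m=cv2.morphologyEx(m,cv2.MORPH_CLOSE,np.ones((7,7))); m=cv2.morphologyEx(m,cv2.MORPH_OPEN,np.ones((9,9)))
    cs,_=cv2.findContours(m,cv2.RETR_EXTERNAL,cv2.CHAIN_APPROX_NONE); k=max(cs,key=cv2.contourArea)
    (cx,cy),(w,h),a=cv2.minAreaRect(k); b=cv2.boxPoints(((cx,cy),(w,h),a))
    B=np.array([toW(p,s,x1,y1) for p in b]); e=[B[1]-B[0],B[2]-B[1]]; L=max(e,key=np.linalg.norm); L=L*np.sign(L[1])
    return toW((cx,cy),s,x1,y1).round(1), np.round([w/s,h/s],1), float(np.arctan2(-L[0],L[1]).round(4)), B.round(1).tolist()
E
python3 - <<'E'
from h import *
for n in ("top","scene"):
    c=eyes.capture(n)
    print(n,*blue(c),sep='\n'); print(cork(c,440,600,-60,150))
E
```

```text
top
[[587.0, 166.3], [479.0, 156.7], [467.0, 294.0], [575.3, 303.7]]
[[575.5999755859375, 304.5], [588.2999877929688, 166.3000030517578], [477.79998779296875, 156.10000610351562], [465.1000061035156, 294.29998779296875]]
(array([523.4,  44.2]), array([96.6, 57.7]), -0.11490000039339066, [[500.29998779296875, 95.5], [557.5999755859375, 88.9000015258789], [546.5999755859375, -7.099999904632568], [489.29998779296875, -0.4000000059604645]])
scene
[[585.3, 178.0], [566.3, 162.3], [477.3, 155.0], [465.0, 291.3], [575.7, 291.3]]
[[576.0, 301.3999938964844], [588.4000244140625, 164.1999969482422], [477.0, 154.10000610351562], [464.5, 291.29998779296875]]
(array([522. ,  45.4]), array([97.8, 58.1]), -0.11259999871253967, [[498.6000061035156, 97.19999694824219], [556.4000244140625, 90.69999694824219], [545.4000244140625, -6.400000095367432], [487.6000061035156, 0.10000000149011612]])
```

The top view shows the target block at (307,260) and the blue dock at about (222,260). The dock's +x runs at 0.088 rad from world +y towards -x, and its origin is at about (531.5,177). The block is at dock (-131, +20) mm, turned -0.20 rad.

Plan: straddle the block and square it with the jaws, shift it onto the middle line, then push its end with the nearly closed fingers.

```bash
python3 -m handwheel '[{"claw":88,"dx":20,"dy":-34,"az":-4},{"dx":20,"dy":-34,"az":-4},{"dx":20,"dy":-34,"az":-4},{"dx":20,"dy":-34,"az":-4},{"dx":20,"dy":-34,"az":-4},{"dx":20,"dy":-34,"az":-4},{"dx":20,"dy":-34,"az":-4},{"dx":20,"dy":-34,"az":-4}]' 20
python3 -m handwheel '[{"dx":20,"dy":-34,"az":-4},{"dx":20,"dy":-34,"az":-4},{"dx":20,"dy":-34,"az":-4},{"dx":20,"dy":-34,"az":-4},{"dx":20,"dy":-34,"az":-4},{"dx":20,"dy":-34,"az":-4},{"dx":20,"dy":-34,"az":-4},{"dx":20,"dy":-34,"az":-4}]'
```

```text
validation failed for argument at $[0]...
validation failed for argument at $[0]...
```

```bash
python3 -m handwheel '[{"claw":88,"dx":20,"dy":-34,"dz":0,"ax":0,"ay":0,"az":-4}]' 20
```

```text
time: 2.13
eef_pos: [181.9, 624.4, 255.2]
eef_rot: [-0.489, -3.101, -0.005]
wrist_force: [1.0, 0.5, 0.2]
grip_width: 87.9
```

```bash
python3 -m handwheel '[{"claw":88,"dx":20,"dy":-34,"dz":0,"ax":0,"ay":0,"az":-4},{"claw":88,"dx":20,"dy":-34,"dz":0,"ax":0,"ay":0,"az":-4},{"claw":88,"dx":20,"dy":-34,"dz":0,"ax":0,"ay":0,"az":-4},{"claw":88,"dx":20,"dy":-34,"dz":0,"ax":0,"ay":0,"az":-4},{"claw":88,"dx":20,"dy":-34,"dz":0,"ax":0,"ay":0,"az":-4},{"claw":88,"dx":20,"dy":-34,"dz":0,"ax":0,"ay":0,"az":-4},{"claw":88,"dx":20,"dy":-34,"dz":0,"ax":0,"ay":0,"az":-4},{"claw":88,"dx":20,"dy":-34,"dz":0,"ax":0,"ay":0,"az":-4}]' 20
python3 -m handwheel '[{"claw":88,"dx":20,"dy":-34,"dz":0,"ax":0,"ay":0,"az":-4},{"claw":88,"dx":20,"dy":-34,"dz":0,"ax":0,"ay":0,"az":-4},{"claw":88,"dx":20,"dy":-34,"dz":0,"ax":0,"ay":0,"az":-4},{"claw":88,"dx":20,"dy":-34,"dz":0,"ax":0,"ay":0,"az":-4},{"claw":88,"dx":20,"dy":-34,"dz":0,"ax":0,"ay":0,"az":-4},{"claw":88,"dx":20,"dy":-34,"dz":0,"ax":0,"ay":0,"az":-4},{"claw":88,"dx":20,"dy":-34,"dz":0,"ax":0,"ay":0,"az":-4},{"claw":88,"dx":0,"dy":0,"dz":0,"ax":0,"ay":0,"az":0}]' 20
```

```text
time: 2.8
eef_pos: [344.8, 347.1, 256.0]
eef_rot: [1.334, 2.844, 0.001]
wrist_force: [1.8, 0.5, 0.5]
grip_width: 88.1
time: 3.47
eef_pos: [487.2, 105.4, 256.2]
eef_rot: [1.987, 2.429, -0.001]
wrist_force: [-0.0, 0.0, 0.1]
grip_width: 87.9
```

```bash
python3 -m handwheel '[{"claw":88,"dx":21,"dy":-30,"dz":0,"ax":0,"ay":0,"az":-3.2},{"claw":88,"dx":21,"dy":-30,"dz":0,"ax":0,"ay":0,"az":-3.2},{"claw":88,"dx":0,"dy":0,"dz":-36,"ax":0,"ay":0,"az":0},{"claw":88,"dx":0,"dy":0,"dz":-36,"ax":0,"ay":0,"az":0},{"claw":88,"dx":0,"dy":0,"dz":-36,"ax":0,"ay":0,"az":0},{"claw":88,"dx":0,"dy":0,"dz":-36,"ax":0,"ay":0,"az":0},{"claw":88,"dx":0,"dy":0,"dz":-36,"ax":0,"ay":0,"az":0},{"claw":88,"dx":0,"dy":0,"dz":0,"ax":0,"ay":0,"az":0}]' 20
python3 - <<'E'
from h import *
for n in ("wrist","scene"):
    c=eyes.capture(n); cv2.imwrite(f"pics/{n}1.png",c["pixels"][:,:,::-1])
print(r.get_state()["eef_pos"],r.get_state()["eef_rot"])
E
```

```text
time: 4.13
eef_pos: [519.8, 50.9, 68.5]
eef_rot: [-2.104, -2.319, 0.015]
wrist_force: [-1.6, 0.6, -0.4]
grip_width: 87.9
[524.87768856  51.11918667  74.85700959] [-2.10931656 -2.32442276  0.00403982]
```

View pics/wrist1.png

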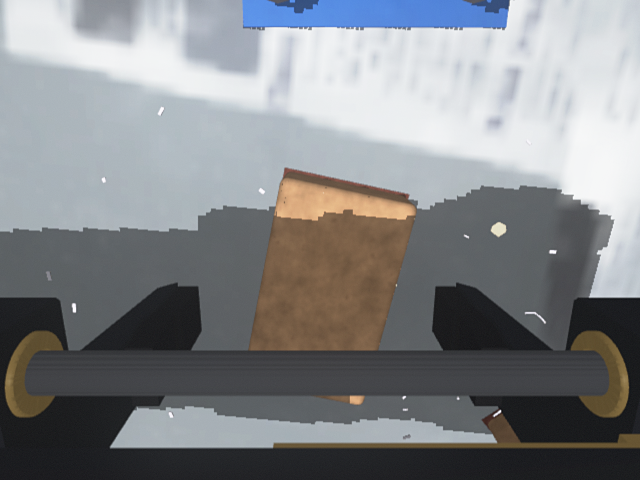

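View pics/scene1.png

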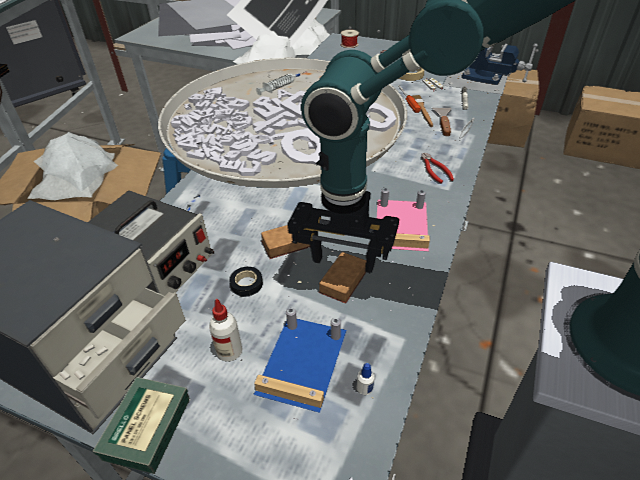

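The wrist view shows the block (u 250–410) between the open fingers (inner edges at about u 200 and 432), with the dock mouth at the top. Next I settle, then descend.

```bash
python3 -m handwheel '[{"claw":88,"dx":0,"dy":0,"dz":0,"ax":0,"ay":0,"az":0},{"claw":88,"dx":0,"dy":0,"dz":0,"ax":0,"ay":0,"az":0},{"claw":88,"dx":0,"dy":0,"dz":0,"ax":0,"ay":0,"az":0}]' 20
```

```text
time: 4.48
eef_pos: [528.5, 51.0, 78.6]
eef_rot: [2.109, 2.323, 0.006]
wrist_force: [-0.6, 0.6, 0.2]
grip_width: 87.8
```

```bash
python3 -m handwheel '[{"claw":88,"dx":1,"dy":-6,"dz":-10,"ax":0,"ay":0,"az":-0.5},{"claw":88,"dx":0,"dy":0,"dz":-15,"ax":0,"ay":0,"az":0},{"claw":88,"dx":0,"dy":0,"dz":-15,"ax":0,"ay":0,"az":0},{"claw":88,"dx":0,"dy":0,"dz":-14,"ax":0,"ay":0,"az":0},{"claw":88,"dx":0,"dy":0,"dz":0,"ax":0,"ay":0,"az":0},{"claw":88,"dx":0,"dy":0,"dz":0,"ax":0,"ay":0,"az":0},{"claw":88,"dx":0,"dy":0,"dz":0,"ax":0,"ay":0,"az":0}]' 20
python3 - <<'E'
from h import *
c=eyes.capture("wrist"); cv2.imwrite(f"pics/w2.png",c["pixels"][:,:,::-1])
print(r.get_state()["eef_pos"],r.get_state()["eef_rot"])
E
```

```text
time: 5.07
eef_pos: [527.9, 44.5, 22.4]
eef_rot: [2.122, 2.316, 0.001]
wrist_force: [1.1, 0.2, -0.1]
grip_width: 88.1
[528.25565459  44.58241273  22.72470348] [2.12145365e+00 2.31524079e+00 2.14076292e-03]
```

View pics/w2.png

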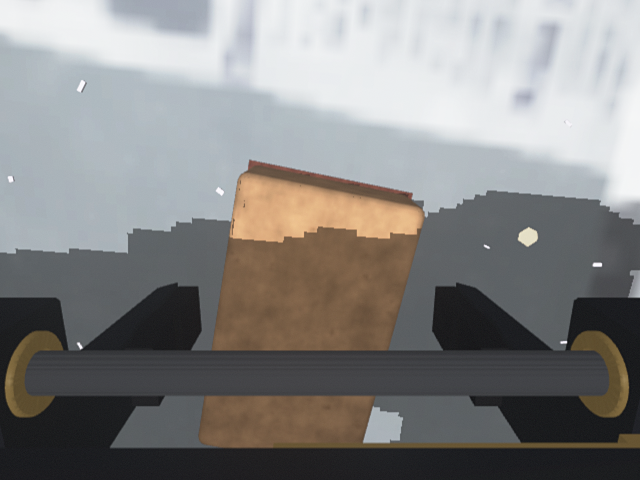

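The fingers are down either side of the block without touching it. Next I close in stages to square the block.

```bash
python3 -m handwheel '[{"claw":82,"dx":0,"dy":0,"dz":0,"ax":0,"ay":0,"az":0},{"claw":78,"dx":0,"dy":0,"dz":0,"ax":0,"ay":0,"az":0},{"claw":74,"dx":0,"dy":0,"dz":0,"ax":0,"ay":0,"az":0},{"claw":70,"dx":0,"dy":0,"dz":0,"ax":0,"ay":0,"az":0},{"claw":67,"dx":0,"dy":0,"dz":0,"ax":0,"ay":0,"az":0},{"claw":64,"dx":0,"dy":0,"dz":0,"ax":0,"ay":0,"az":0},{"claw":61,"dx":0,"dy":0,"dz":0,"ax":0,"ay":0,"az":0},{"claw":58,"dx":0,"dy":0,"dz":0,"ax":0,"ay":0,"az":0}]' 20
python3 -m handwheel '[{"claw":57,"dx":0,"dy":0,"dz":0,"ax":0,"ay":0,"az":0},{"claw":56,"dx":0,"dy":0,"dz":0,"ax":0,"ay":0,"az":0},{"claw":56,"dx":0,"dy":0,"dz":0,"ax":0,"ay":0,"az":0},{"claw":56,"dx":0,"dy":0,"dz":0,"ax":0,"ay":0,"az":0}]' 20
python3 -m handwheel '[{"claw":60,"dx":0,"dy":0,"dz":0,"ax":0,"ay":0,"az":0},{"claw":60,"dx":0,"dy":0,"dz":0,"ax":0,"ay":0,"az":0},{"claw":60,"dx":0,"dy":0,"dz":0,"ax":0,"ay":0,"az":0}]' 20
python3 - <<'E'
from h import *
c=eyes.capture("wrist"); cv2.imwrite(f"pics/w3.png",c["pixels"][:,:,::-1])
E
```

```text
time: 5.78
eef_pos: [527.1, 44.7, 21.7]
eef_rot: [-2.122, -2.316, 0.0]
wrist_force: [-1.6, -0.3, 0.9]
grip_width: 61.4
time: 6.12
eef_pos: [527.1, 44.7, 21.7]
eef_rot: [-2.122, -2.316, 0.0]
wrist_force: [-1.8, 0.3, 1.8]
grip_width: 61.2
time: 6.37
eef_pos: [527.2, 44.7, 21.7]
eef_rot: [-2.122, -2.317, 0.0]
wrist_force: [-0.4, 0.2, 1.0]
grip_width: 61.3
```

View pics/w3.png

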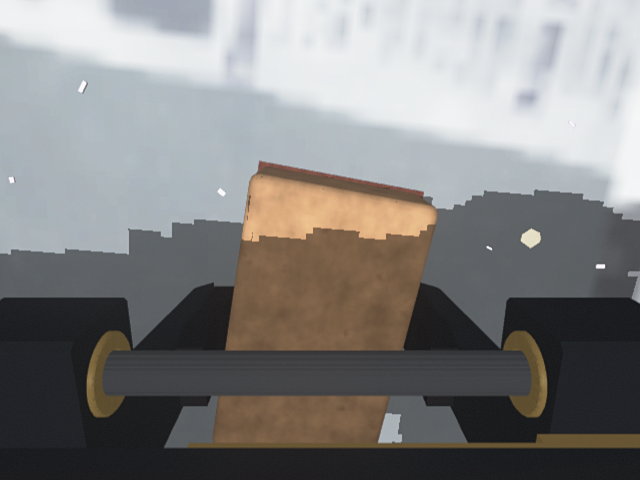

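The block jammed diagonally at 61 mm without squaring. I'll open slightly, turn the jaws flush to the block, close lightly, then turn it on the table and shift it.

```bash
python3 -m handwheel '[{"claw":70,"dx":0,"dy":0,"dz":0,"ax":0,"ay":0,"az":0},{"claw":70,"dx":0,"dy":0,"dz":0,"ax":0,"ay":0,"az":-4},{"claw":70,"dx":0,"dy":0,"dz":0,"ax":0,"ay":0,"az":-4},{"claw":68,"dx":0,"dy":0,"dz":0,"ax":0,"ay":0,"az":-3.6},{"claw":64,"dx":0,"dy":0,"dz":0,"ax":0,"ay":0,"az":0},{"claw":60,"dx":0,"dy":0,"dz":0,"ax":0,"ay":0,"az":0},{"claw":57,"dx":0,"dy":0,"dz":0,"ax":0,"ay":0,"az":0},{"claw":57,"dx":0,"dy":0,"dz":0,"ax":0,"ay":0,"az":0}]' 8
python3 - <<'E'
from h import *
c=eyes.capture("wrist"); cv2.imwrite(f"pics/w4.png",c["pixels"][:,:,::-1])
E
```

```text
time: 7.08
eef_pos: [527.4, 44.7, 21.7]
eef_rot: [2.344, 2.091, 0.0]
wrist_force: [0.6, 0.1, 0.5]
grip_width: 58.2
```

View pics/w4.png

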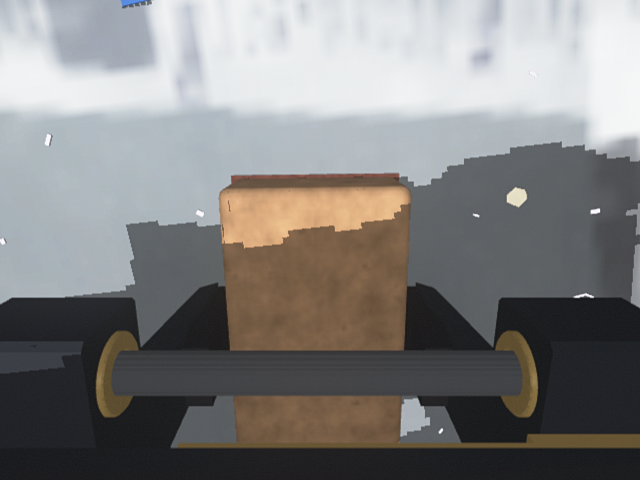

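The block is flush in the jaws. Now I turn it by +11.6° and shift it onto the middle line, keeping it flat on the table.

```bash
python3 -m handwheel '[{"claw":57,"dx":2,"dy":0,"dz":0,"ax":0,"ay":0,"az":2},{"claw":57,"dx":3,"dy":0.4,"dz":0,"ax":0,"ay":0,"az":2.4},{"claw":57,"dx":4,"dy":0.5,"dz":0,"ax":0,"ay":0,"az":2.4},{"claw":57,"dx":4,"dy":0.5,"dz":0,"ax":0,"ay":0,"az":2.4},{"claw":57,"dx":2.6,"dy":0.4,"dz":0,"ax":0,"ay":0,"az":2.4},{"claw":57,"dx":0,"dy":0,"dz":0,"ax":0,"ay":0,"az":0},{"claw":57,"dx":0,"dy":0,"dz":0,"ax":0,"ay":0,"az":0}]' 8
python3 -m handwheel '[{"claw":64,"dx":0,"dy":0,"dz":0,"ax":0,"ay":0,"az":0},{"claw":74,"dx":0,"dy":0,"dz":0,"ax":0,"ay":0,"az":0},{"claw":86,"dx":0,"dy":0,"dz":0,"ax":0,"ay":0,"az":0},{"claw":86,"dx":0,"dy":0,"dz":10,"ax":0,"ay":0,"az":0},{"claw":86,"dx":0,"dy":0,"dz":20,"ax":0,"ay":0,"az":0},{"claw":86,"dx":0,"dy":0,"dz":30,"ax":0,"ay":0,"az":0},{"claw":86,"dx":0,"dy":0,"dz":20,"ax":0,"ay":0,"az":0}]' 8
python3 - <<'E'
from h import *
c=eyes.capture("wrist"); cv2.imwrite(f"pics/w5.png",c["pixels"][:,:,::-1])
c=eyes.capture("scene"); cv2.imwrite(f"pics/s5.png",c["pixels"][:,:,::-1])
print(cork(c,440,620,-60,150,lo=(5,90,60)))
c=eyes.capture("top"); cv2.imwrite(f"pics/t5.png",c["pixels"][:,:,::-1])
E
```

```text
time: 7.72
eef_pos: [543.0, 46.5, 21.7]
eef_rot: [2.123, 2.316, 0.0]
wrist_force: [1.3, -0.6, -0.4]
grip_width: 57.8
time: 8.3
eef_pos: [543.3, 46.5, 104.1]
eef_rot: [2.122, 2.316, 0.001]
wrist_force: [0.8, 0.8, 0.7]
grip_width: 85.7
(array([538. ,  57.8]), array([ 63.5, 119.4]), 0.09319999814033508, [[564.0999755859375, 120.19999694824219], [575.2000122070312, 1.399999976158142], [512.0, -4.599999904632568], [500.8999938964844, 114.30000305175781]])
```

View pics/w5.png

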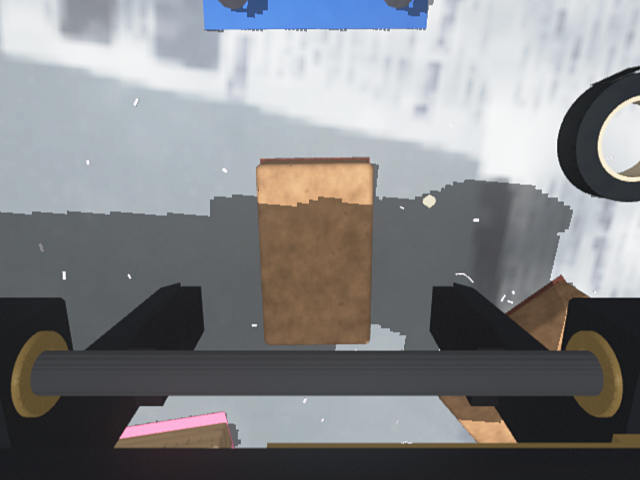

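View pics/s5.png

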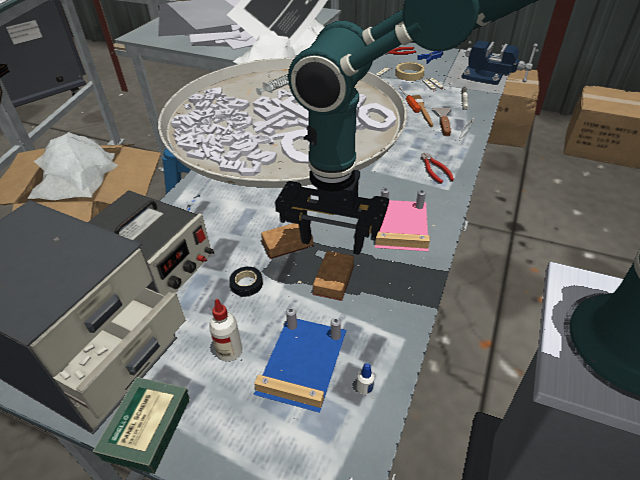

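The wrist view shows the block centred at u≈316 with vertical edges, and the sheet's front edge centred at u≈315.5 and level, so the two are aligned. Next I go behind its trailing end with the fingers nearly closed.

```bash
python3 -m handwheel '[{"claw":60,"dx":2,"dy":-24,"dz":0,"ax":0,"ay":0,"az":0},{"claw":12,"dx":2.5,"dy":-25,"dz":0,"ax":0,"ay":0,"az":0},{"claw":12,"dx":2,"dy":-25,"dz":0,"ax":0,"ay":0,"az":0},{"claw":12,"dx":0,"dy":0,"dz":0,"ax":0,"ay":0,"az":0},{"claw":12,"dx":0,"dy":0,"dz":-10,"ax":0,"ay":0,"az":0},{"claw":12,"dx":0,"dy":0,"dz":-20,"ax":0,"ay":0,"az":0},{"claw":12,"dx":0,"dy":0,"dz":-15,"ax":0,"ay":0,"az":0},{"claw":12,"dx":0,"dy":0,"dz":0,"ax":0,"ay":0,"az":0}]' 20
python3 - <<'E'
from h import *
c=eyes.capture("wrist"); cv2.imwrite(f"pics/w6.png",c["pixels"][:,:,::-1])
c=eyes.capture("scene"); cv2.imwrite(f"pics/s6.png",c["pixels"][:,:,::-1])
print(cork(c,480,620,-10,150,lo=(5,90,95)))
c=eyes.capture("top"); cv2.imwrite(f"pics/t6.png",c["pixels"][:,:,::-1])
E
```

```text
time: 9.12
eef_pos: [545.3, -26.2, 52.0]
eef_rot: [-2.117, -2.312, 0.008]
wrist_force: [-0.3, -0.3, -0.9]
grip_width: 34.7
(array([540.6,  54.9]), array([59.2, 84.8]), 0.09969999641180038, [[565.9000244140625, 100.0], [574.2999877929688, 15.600000381469727], [515.4000244140625, 9.699999809265137], [507.0, 94.0999984741211]])
```

View pics/w6.png

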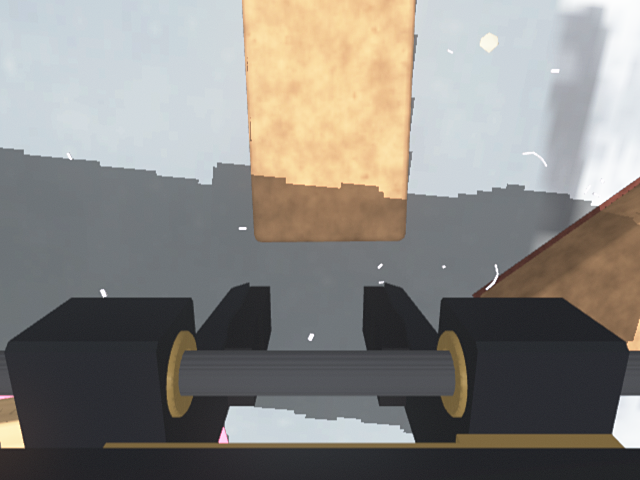

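View pics/s6.png

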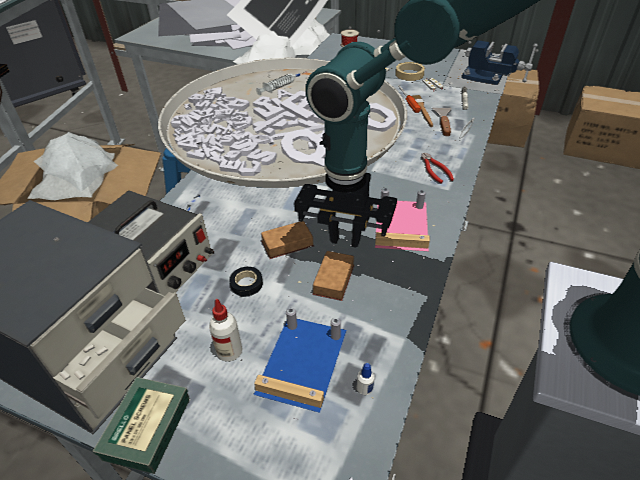

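View pics/t6.png

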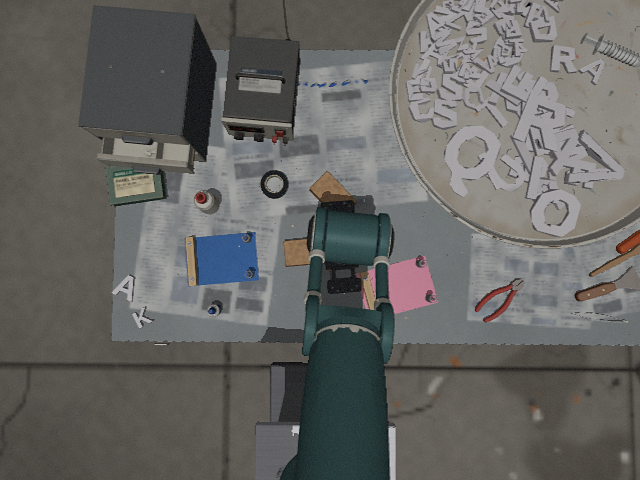

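```bash
python3 -m handwheel '[{"claw":12,"dx":0,"dy":0,"dz":-15,"ax":0,"ay":0,"az":0},{"claw":12,"dx":0,"dy":0,"dz":-15,"ax":0,"ay":0,"az":0},{"claw":12,"dx":0,"dy":0,"dz":-5,"ax":0,"ay":0,"az":0},{"claw":12,"dx":0,"dy":0,"dz":0,"ax":0,"ay":0,"az":0},{"claw":12,"dx":0,"dy":0,"dz":0,"ax":0,"ay":0,"az":0},{"claw":12,"dx":0,"dy":0,"dz":0,"ax":0,"ay":0,"az":0}]' 20
```

```text
time: 9.77
eef_pos: [550.3, -27.5, 22.8]
eef_rot: [2.121, 2.316, 0.002]
wrist_force: [0.7, -0.4, -0.6]
grip_width: 12.0
```

```bash
python3 -m handwheel '[{"claw":12,"dx":-1.2,"dy":8,"dz":0,"ax":0,"ay":0,"az":0},{"claw":12,"dx":-0.6,"dy":7,"dz":0,"ax":0,"ay":0,"az":0},{"claw":12,"dx":-0.5,"dy":6,"dz":0,"ax":0,"ay":0,"az":0},{"claw":12,"dx":-0.5,"dy":6,"dz":0,"ax":0,"ay":0,"az":0},{"claw":12,"dx":-0.5,"dy":6,"dz":0,"ax":0,"ay":0,"az":0},{"claw":12,"dx":-0.5,"dy":6,"dz":0,"ax":0,"ay":0,"az":0},{"claw":12,"dx":-0.5,"dy":6,"dz":0,"ax":0,"ay":0,"az":0},{"claw":12,"dx":0,"dy":0,"dz":0,"ax":0,"ay":0,"az":0}]' 20
python3 - <<'E'
from h import *
c=eyes.capture("wrist"); cv2.imwrite(f"pics/w7.png",c["pixels"][:,:,::-1])
E
```

```text
time: 10.43
eef_pos: [544.8, 18.7, 21.6]
eef_rot: [-2.121, -2.317, -0.0]
wrist_force: [-0.7, 0.1, -0.4]
grip_width: 12.0
```

View pics/w7.png

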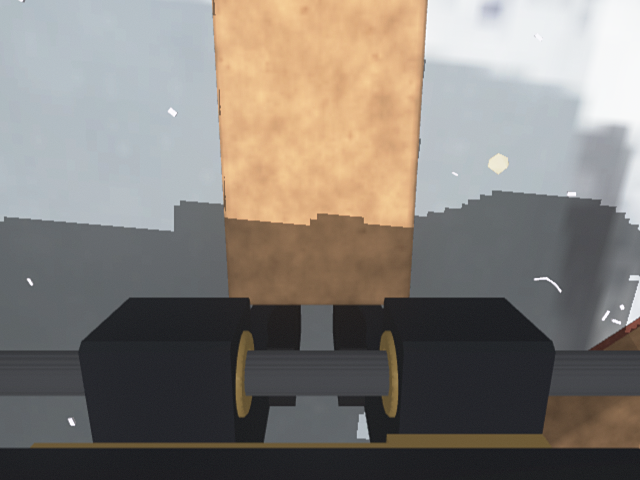

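```bash
python3 -m handwheel '[{"claw":12,"dx":-0.4,"dy":6,"dz":0,"ax":0,"ay":0,"az":0},{"claw":12,"dx":-0.5,"dy":6,"dz":0,"ax":0,"ay":0,"az":0},{"claw":12,"dx":-0.6,"dy":6,"dz":0,"ax":0,"ay":0,"az":0},{"claw":12,"dx":-0.5,"dy":6,"dz":0,"ax":0,"ay":0,"az":0},{"claw":12,"dx":-0.5,"dy":6,"dz":0,"ax":0,"ay":0,"az":0},{"claw":12,"dx":-0.6,"dy":5,"dz":0,"ax":0,"ay":0,"az":0},{"claw":12,"dx":0,"dy":0,"dz":0,"ax":0,"ay":0,"az":0}]' 20
python3 - <<'E'
from h import *
c=eyes.capture("wrist"); cv2.imwrite(f"pics/w8.png",c["pixels"][:,:,::-1])
for n in ("scene","top"):
    c=eyes.capture(n); 
    im=rectify(c,28,430,630,30,230,3);cv2.imwrite(f"pics/{n}8.png",im[:,:,::-1])
    im=rectify(c,45,430,630,30,230,3);cv2.imwrite(f"pics/{n}8b.png",im[:,:,::-1])
E
```

```text
time: 11.07
eef_pos: [541.8, 53.6, 21.7]
eef_rot: [-2.121, -2.317, -0.0]
wrist_force: [0.1, -0.3, 0.1]
grip_width: 11.9
```

View pics/w8.png

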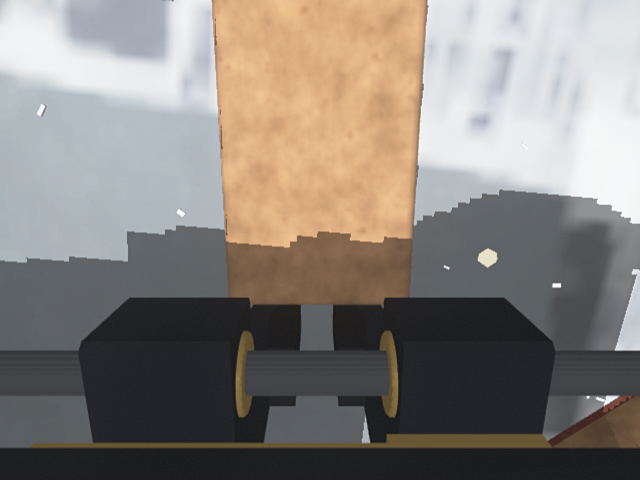

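View pics/scene8.png

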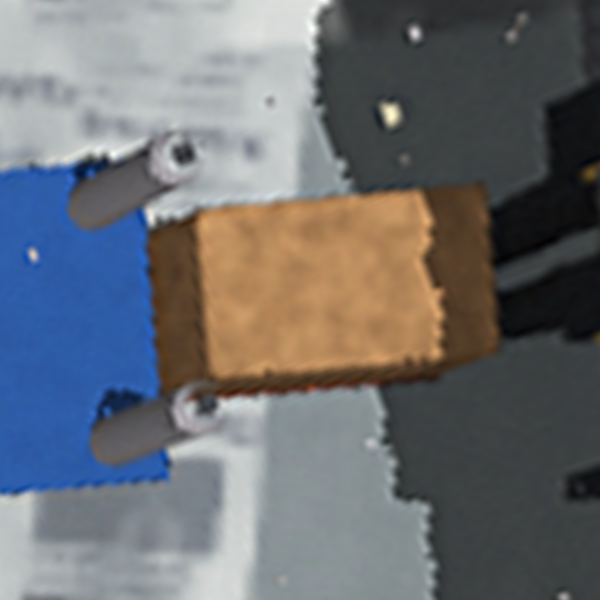

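View pics/top8.png

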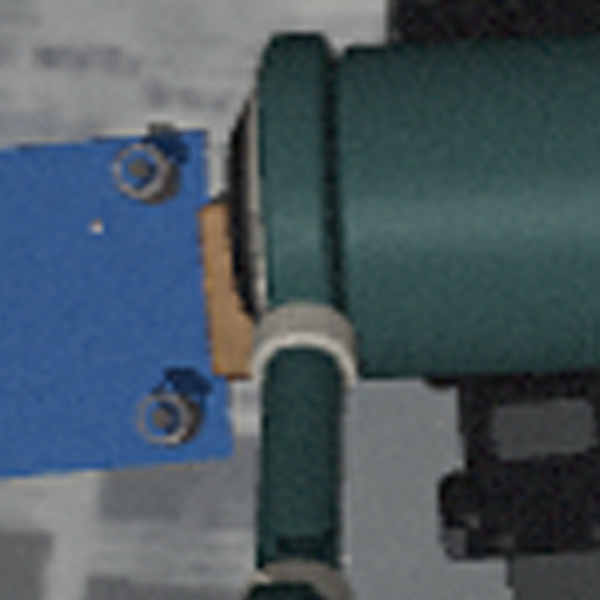

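View pics/scene8b.png

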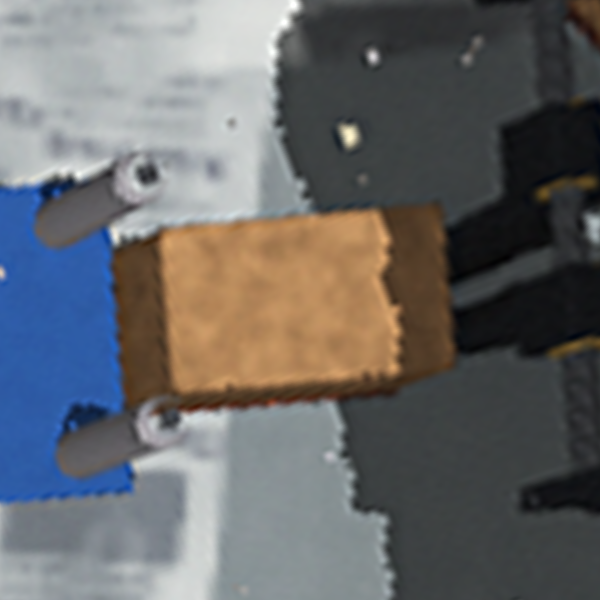

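All views agree: the leading end is at dock x≈-16, |y|<1 mm and square. I continue through the posts.

```bash
python3 -m handwheel '[{"claw":12,"dx":-0.5,"dy":6,"dz":0,"ax":0,"ay":0,"az":0},{"claw":12,"dx":-0.5,"dy":6,"dz":0,"ax":0,"ay":0,"az":0},{"claw":12,"dx":-0.6,"dy":6,"dz":0,"ax":0,"ay":0,"az":0},{"claw":12,"dx":-0.5,"dy":6,"dz":0,"ax":0,"ay":0,"az":0},{"claw":12,"dx":-0.5,"dy":6,"dz":0,"ax":0,"ay":0,"az":0},{"claw":12,"dx":-0.6,"dy":6,"dz":0,"ax":0,"ay":0,"az":0},{"claw":12,"dx":-0.5,"dy":6,"dz":0,"ax":0,"ay":0,"az":0},{"claw":12,"dx":0,"dy":0,"dz":0,"ax":0,"ay":0,"az":0}]' 20
python3 - <<'E'
from h import *
c=eyes.capture("wrist"); cv2.imwrite(f"pics/w9.png",c["pixels"][:,:,::-1])
c=eyes.capture("scene"); im=rectify(c,28,430,630,60,330,3)[:,:800];cv2.imwrite(f"pics/s9.png",im[:,:,::-1])
E
```

```text
time: 11.88
eef_pos: [538.1, 95.7, 21.7]
eef_rot: [-2.121, -2.317, -0.0]
wrist_force: [-0.8, 0.0, 0.7]
grip_width: 12.1
```

View pics/w9.png

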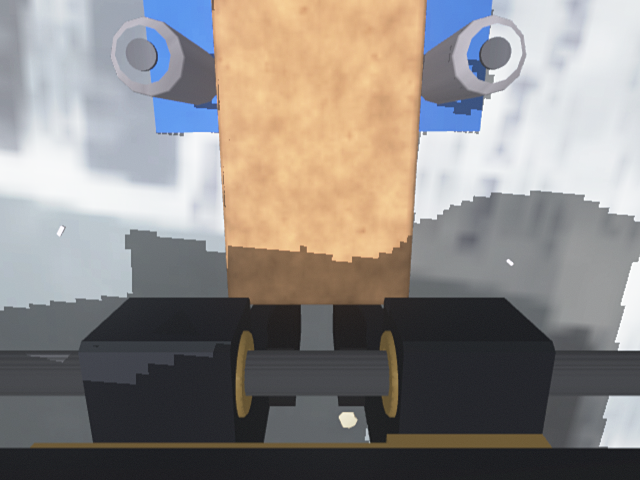

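View pics/s9.png

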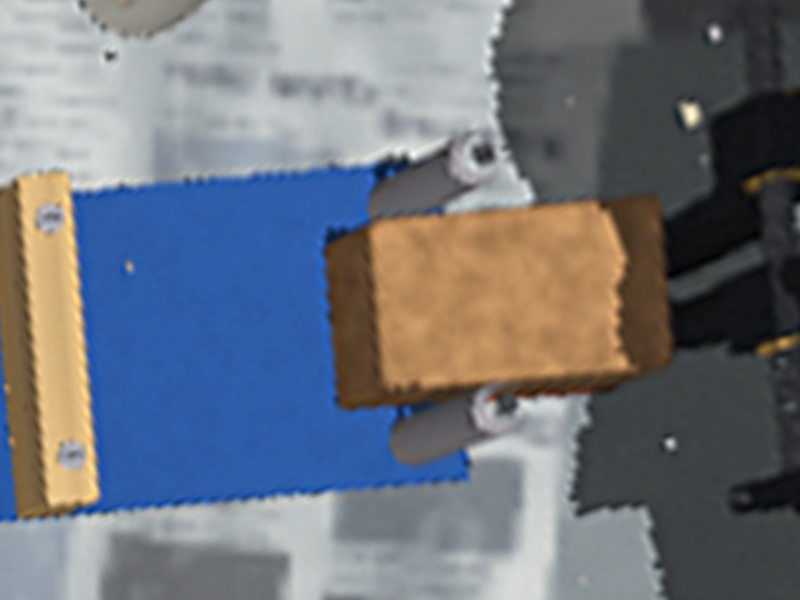

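The block is entering centred between the posts (tops at u 141 and 495, middle 318; block centre ≈319). I continue.

```bash
python3 -m handwheel '[{"claw":12,"dx":-0.5,"dy":6,"dz":0,"ax":0,"ay":0,"az":0},{"claw":12,"dx":-0.5,"dy":6,"dz":0,"ax":0,"ay":0,"az":0},{"claw":12,"dx":-0.6,"dy":6,"dz":0,"ax":0,"ay":0,"az":0},{"claw":12,"dx":-0.5,"dy":6,"dz":0,"ax":0,"ay":0,"az":0},{"claw":12,"dx":-0.5,"dy":6,"dz":0,"ax":0,"ay":0,"az":0},{"claw":12,"dx":-0.6,"dy":6,"dz":0,"ax":0,"ay":0,"az":0},{"claw":12,"dx":-0.5,"dy":6,"dz":0,"ax":0,"ay":0,"az":0},{"claw":12,"dx":-0.5,"dy":6,"dz":0,"ax":0,"ay":0,"az":0}]' 20
python3 -m handwheel '[{"claw":12,"dx":-0.5,"dy":6,"dz":0,"ax":0,"ay":0,"az":0},{"claw":12,"dx":-0.5,"dy":6,"dz":0,"ax":0,"ay":0,"az":0},{"claw":12,"dx":-0.6,"dy":6,"dz":0,"ax":0,"ay":0,"az":0},{"claw":12,"dx":-0.5,"dy":6,"dz":0,"ax":0,"ay":0,"az":0},{"claw":12,"dx":-0.5,"dy":6,"dz":0,"ax":0,"ay":0,"az":0},{"claw":12,"dx":-0.4,"dy":5,"dz":0,"ax":0,"ay":0,"az":0},{"claw":12,"dx":-0.3,"dy":3,"dz":0,"ax":0,"ay":0,"az":0},{"claw":12,"dx":0,"dy":0,"dz":0,"ax":0,"ay":0,"az":0}]' 20
python3 - <<'E'
from h import *
c=eyes.capture("wrist"); cv2.imwrite(f"pics/w10.png",c["pixels"][:,:,::-1])
c=eyes.capture("scene"); im=rectify(c,28,430,630,120,350,3);cv2.imwrite(f"pics/s10.png",im[:,:,::-1])
E
```

```text
time: 12.65
eef_pos: [533.9, 143.2, 21.7]
eef_rot: [-2.122, -2.317, 0.0]
wrist_force: [0.2, -0.1, 0.3]
grip_width: 12.5
time: 13.32
eef_pos: [530.8, 181.2, 21.8]
eef_rot: [-2.121, -2.317, -0.0]
wrist_force: [0.1, -0.4, -0.2]
grip_width: 11.8
```

View pics/w10.png

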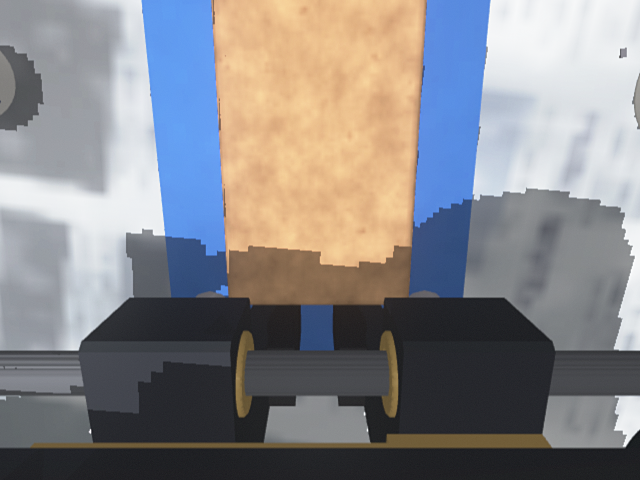

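View pics/s10.png

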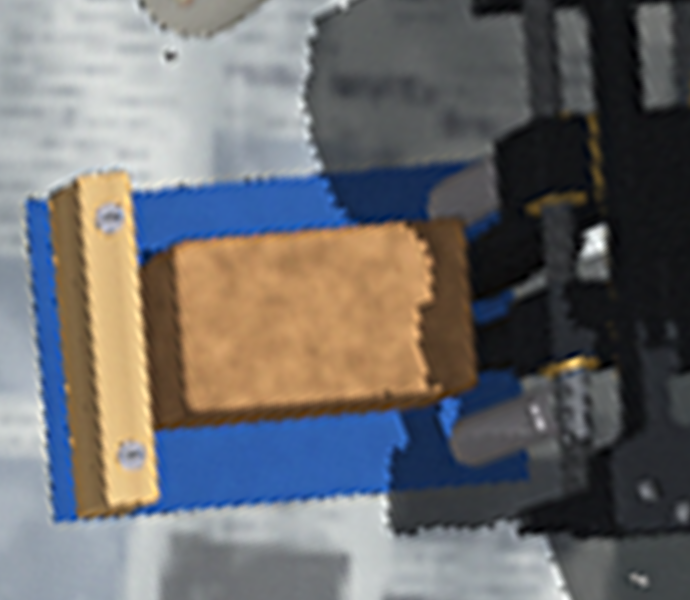

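About 10 mm remains. I creep up to the rail and watch the force.

```bash
python3 -m handwheel '[{"claw":12,"dx":-0.2,"dy":2,"dz":0,"ax":0,"ay":0,"az":0},{"claw":12,"dx":-0.2,"dy":2,"dz":0,"ax":0,"ay":0,"az":0},{"claw":12,"dx":-0.2,"dy":2,"dz":0,"ax":0,"ay":0,"az":0},{"claw":12,"dx":-0.1,"dy":1.5,"dz":0,"ax":0,"ay":0,"az":0},{"claw":12,"dx":0,"dy":0,"dz":0,"ax":0,"ay":0,"az":0}]' 20
python3 -m handwheel '[{"claw":12,"dx":-0.1,"dy":1,"dz":0,"ax":0,"ay":0,"az":0},{"claw":12,"dx":0,"dy":0,"dz":0,"ax":0,"ay":0,"az":0}]' 20
python3 -m handwheel '[{"claw":12,"dx":-0.1,"dy":1,"dz":0,"ax":0,"ay":0,"az":0},{"claw":12,"dx":0,"dy":0,"dz":0,"ax":0,"ay":0,"az":0}]' 20
python3 - <<'E'
from h import *
c=eyes.capture("scene"); im=rectify(c,28,430,630,120,350,3);cv2.imwrite(f"pics/s11.png",im[:,:,::-1])
E
```

```text
time: 13.83
eef_pos: [530.0, 188.2, 21.7]
eef_rot: [-2.122, -2.317, -0.0]
wrist_force: [-0.1, 0.5, 0.3]
grip_width: 12.1
time: 14.0
eef_pos: [530.0, 189.1, 21.7]
eef_rot: [-2.122, -2.316, -0.0]
wrist_force: [-0.1, -0.1, 0.0]
grip_width: 12.1
time: 14.17
eef_pos: [529.8, 190.1, 21.7]
eef_rot: [-2.122, -2.317, -0.0]
wrist_force: [-0.0, -0.6, -0.4]
grip_width: 11.9
```

View pics/s11.png

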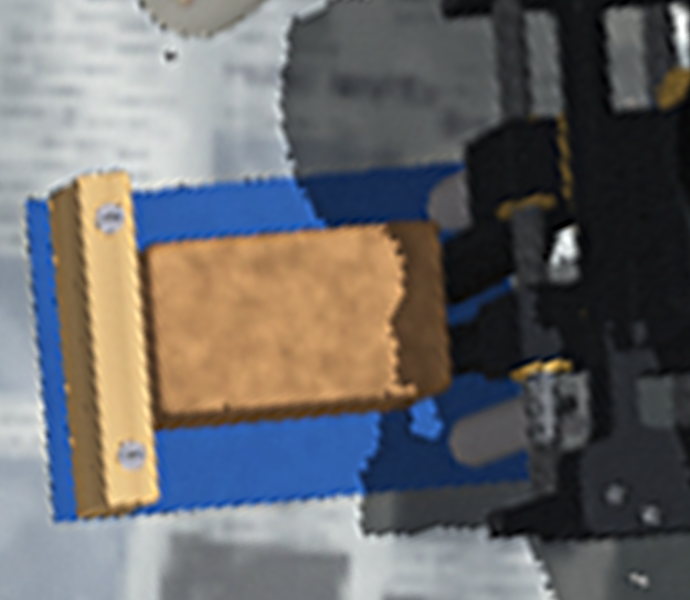

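```bash
for i in 1; do python3 -m handwheel '[{"claw":12,"dx":-0.1,"dy":1,"dz":0,"ax":0,"ay":0,"az":0},{"claw":12,"dx":0,"dy":0,"dz":0,"ax":0,"ay":0,"az":0}]' 20; done
python3 -m handwheel '[{"claw":12,"dx":-0.1,"dy":1,"dz":0,"ax":0,"ay":0,"az":0},{"claw":12,"dx":0,"dy":0,"dz":0,"ax":0,"ay":0,"az":0}]' 20
```

```text
time: 14.38
eef_pos: [529.7, 191.1, 21.7]
eef_rot: [-2.122, -2.316, -0.0]
wrist_force: [0.3, 0.4, -0.1]
grip_width: 11.8
time: 14.55
eef_pos: [529.9, 191.4, 21.7]
eef_rot: [2.121, 2.316, -0.001]
wrist_force: [0.3, -3.7, -0.0]
grip_width: 12.1
```

Force rose to 3.7 N, so the block has met the rail. I press slightly more to seat it square, then withdraw straight back.

```bash
python3 -m handwheel '[{"claw":12,"dx":0,"dy":0.6,"dz":0,"ax":0,"ay":0,"az":0},{"claw":12,"dx":0,"dy":0,"dz":0,"ax":0,"ay":0,"az":0},{"claw":12,"dx":0,"dy":0,"dz":0,"ax":0,"ay":0,"az":0}]' 20
python3 -m handwheel '[{"claw":12,"dx":0.2,"dy":-3,"dz":0,"ax":0,"ay":0,"az":0},{"claw":12,"dx":1,"dy":-12,"dz":0,"ax":0,"ay":0,"az":0},{"claw":12,"dx":2.5,"dy":-30,"dz":0,"ax":0,"ay":0,"az":0},{"claw":12,"dx":3.3,"dy":-38,"dz":0,"ax":0,"ay":0,"az":0},{"claw":12,"dx":0,"dy":0,"dz":30,"ax":0,"ay":0,"az":0},{"claw":12,"dx":0,"dy":-30,"dz":30,"ax":0,"ay":0,"az":0},{"claw":12,"dx":0,"dy":-40,"dz":0,"ax":0,"ay":0,"az":0},{"claw":12,"dx":0,"dy":-40,"dz":0,"ax":0,"ay":0,"az":0}]' 20
python3 - <<'E'
from h import *
for n in ("scene","top"):
    c=eyes.capture(n); cv2.imwrite(f"pics/{n}12.png",c["pixels"][:,:,::-1])
    im=rectify(c,26,430,630,120,350,3);cv2.imwrite(f"pics/{n}12r.png",im[:,:,::-1])
    print(cork(c,470,600,170,298,lo=(5,90,95)))
    for l,z in (("glue_bottle",60),("cyano_bottle",35),("tape_roll_1",15)):
        print(n,l,[(round(d["p"],2),ray(c,d["at"],z).round()) for d in nets.boxes_of(l,n)])
E
```

```text
time: 14.8
eef_pos: [529.9, 191.4, 21.8]
eef_rot: [2.12, 2.316, -0.002]
wrist_force: [1.2, -7.0, 0.9]
grip_width: 11.8
time: 15.47
eef_pos: [538.6, -1.1, 83.9]
eef_rot: [2.117, 2.315, 0.006]
wrist_force: [0.1, 0.8, -0.5]
grip_width: 11.9
(array([523.6, 251.6]), array([58. , 97.5]), 0.08619999885559082, [[548.2999877929688, 302.70001220703125], [556.7000122070312, 205.5], [498.8999938964844, 200.5], [490.5, 297.70001220703125]])
scene glue_bottle [(0.81, array([647., 274.])), (0.57, array([478., 287.]))]
scene cyano_bottle [(0.94, array([405., 262.]))]
scene tape_roll_1 [(0.65, array([693., 139.]))]
(array([517.1, 251.2]), array([ 73.6, 101. ]), 0.0949999988079071, [[549.0, 305.0], [558.5999755859375, 204.39999389648438], [485.29998779296875, 197.39999389648438], [475.70001220703125, 298.0]])
top glue_bottle [(0.59, array([656., 268.]))]
top cyano_bottle []
top tape_roll_1 [(0.62, array([707., 133.]))]
```

View pics/scene12r.png

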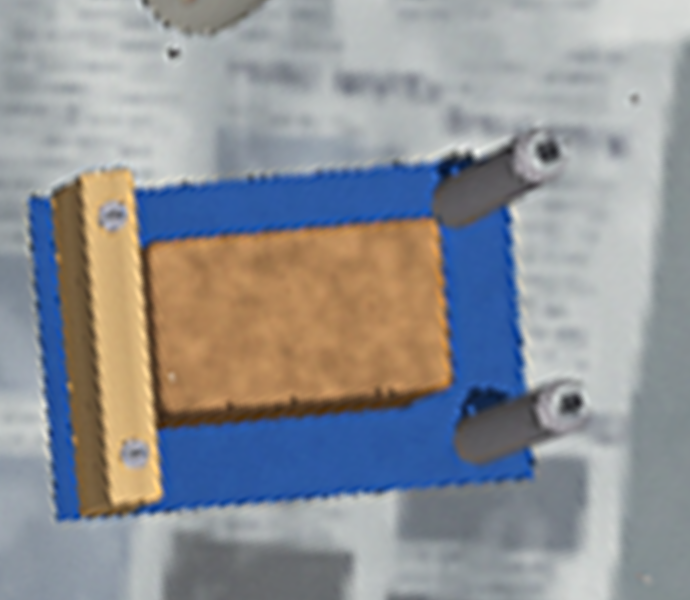

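View pics/top12r.png

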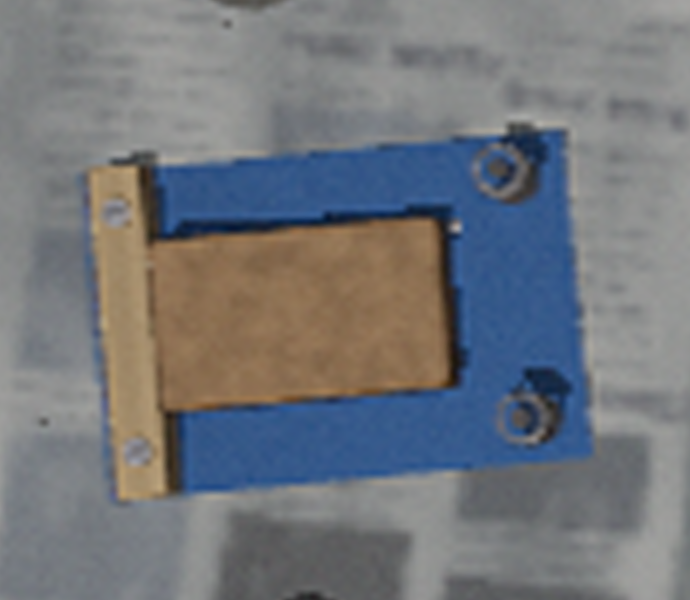

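View pics/scene12.png

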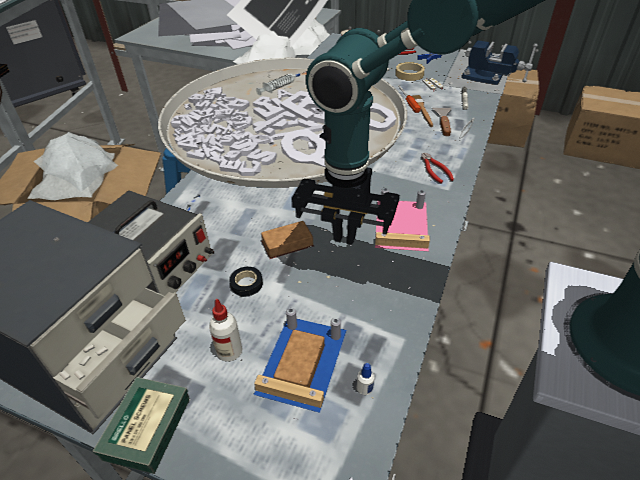

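The block lies against the rail in both views, square and centred, and the bottles and tape are at their starting pixels. Now I settle and hand in.

```bash
python3 -m handwheel '[{"claw":12,"dx":0,"dy":0,"dz":0,"ax":0,"ay":0,"az":0},{"claw":12,"dx":0,"dy":0,"dz":0,"ax":0,"ay":0,"az":0},{"claw":12,"dx":0,"dy":0,"dz":0,"ax":0,"ay":0,"az":0}]' 20
python3 - <<'E'
from h import *
print(r.sign_off())
E
```

```text
time: 16.12
eef_pos: [536.6, 1.0, 81.0]
eef_rot: [-2.12, -2.318, 0.0]
wrist_force: [0.1, 0.0, 0.4]
grip_width: 12.3
the job is handed in; nothing more can be done
None
```

The cork block is home in the blue dock, and I handed the job in at about 16 s. No verdict comes back, so what follows rests on my own checks.

**Squaring and centring:** With the jaws either side of it, I turned and slid the block onto the dock's middle line. A first try at squaring it just by closing the jaws jammed and did not turn it. I then held it lightly (8 N) with the fingertips and turned and shifted it flat on the table, never raising it. So this short part, in front of the dock, was a light pinch rather than a pure push.

**Pushing in:** With the nearly closed fingertips I pushed it end first between the posts, within about 1 mm of the middle. I stopped when it met the rail: the force rose to 3.7 N, then 7 N when I seated it. I then backed out.

**Last checks:**
- **Block:** The scene camera puts the block's centre within about 2 mm of home, square to within about 0.01 rad. In both the scene and top views its end lies against the rail.
- **Top camera fit:** Its numerical fit disagreed, reading 73.6 mm wide instead of 58. I think it took in part of the rail, and I judged that view by eye.
- **Bottles and tape roll:** The networks' positions for these shifted by up to about 8 mm between looks. Part of that is their own scatter, and they missed the blue-capped bottle in the last top view. In the scene picture all three stand where they started, and nothing touched them.

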